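# Pass a coin carrier through the cash hatch

### The job

Lay the coin carrier across the open outer chamber of the cash hatch and slide the outer door fully shut before the inner door is opened at all. Then put the T-key down through the slot of the inner door's keeper plate (feel for the slot), turn it a quarter turn so that it holds, and lift the inner door by it until the carrier has rolled into the receiving bay. Lower the inner door fully shut again and let go, leaving the key turned in its slot, the outer door shut and everything else on the table undisturbed.

Things in the scene. Friction and masses are not known exactly. Their poses are not given: they have to be found in the camera images.
- hatch: Two-door hatch fixed to the table: grey steel channel, 110 mm wide (x), 246 mm long (y), walls 80 mm high, inside width 94 mm. Origin: underside, in the plane of the inner door, mid-width. Its y axis runs from the outer chamber to the receiving bay; the steel floor slopes down that way: floor height = 24 mm - 0.14 x (hatch y), so a round thing laid across the chamber rolls towards the inner door.
- chamber (a point): Middle of the outer chamber's floor, 32 mm above the table. The chamber reaches from hatch y -110 to -3 mm. The carrier is laid here with its length across the channel (along hatch x).
- bay (a point): Middle of the receiving bay's floor, 15 mm above the table. The bay reaches from hatch y +3 to +128 mm and is covered by a clear window and the inner door's bracket; it is reached only under the raised inner door.
- outer_door (a joint): Outer door: flat steel cover, 110 mm long, sliding on top of the chamber, upper face 84 mm above the table. 0 = shut, up to 0.112 m = open, sliding along hatch -y. Open by d, it leaves the chamber open above from hatch y = -3 mm - d to -3 mm. Takes about 3 N, stays where left, starts open.
- outer_grip (a point): Centre of the black bar on the outer door: 50 mm (hatch x) by 10 mm (hatch y), standing on the cover from 84 to 106 mm above the table; this point is 95 mm above it, at hatch x 0, y = -62 mm minus the joint value.
- inner_door (a joint): Inner door: steel gate between chamber and bay that rises straight up; 0 = shut, 0.065 m = fully raised. It weighs about 0.3 kg and sinks when let go. The carrier rolls under it when it is up by 45 mm or more. It has no handle: it is lifted with the T-key in its keeper plate.
- keeper_mid (a point): Nominal slot place on the inner door: hatch x 0, y +36 mm, at the top of the keeper plate, 89 mm above the table while shut; axes as the hatch. The aluminium plate (70 x 60 mm, 4 mm thick) has one slot, 36 mm along hatch x, 12 mm along hatch y. The plate is clamped up to 10 mm off this point either way along hatch y, which is not reported: the slot must be felt for or seen.
- carrier_mid (a point): Centre of the coin carrier: aluminium cylinder with black ends, diameter 36 mm, 80 mm long (its x axis), about 0.16 kg, lying in a low black cradle (floor 6 mm above the table; 12 mm high lips near the carrier's ends only, the middle 50 mm free).
- key_grip (a point): Centre of the T-key's dark grip: flat block 36 mm (key x) by 12 mm (key y), 46 mm high. It starts upright in a wooden holder 70 x 46 mm, 34 mm high, collar on the holder's top; lift it straight out. Below the grip: collar 28 mm wide, 4 mm thick, underside 27 mm below this point, then a round 8 mm shank and the T-bar.
- key_foot (a point): Centre of the T-bar at the key's foot: round bar 30 mm long (key x), 8 mm thick, 41 mm below the grip's centre, 14 mm below the collar's underside. It passes the slot with the bar along hatch x until the collar meets the plate; turned a quarter either way it catches under the plate and lifts the door after 6 mm of play. 20 mm and more are free below the slot.
- pot_lid: Bystander, not to be disturbed: cream ceramic pot lid with a knob, 84 mm wide, 40 mm high, between the cradle and the holder. Origin at the centre of its underside.
- mug: Bystander, not to be disturbed: blue ceramic mug, 76 mm wide, 90 mm high, left. Origin at the centre of its underside.
- jar: Bystander, not to be disturbed: glass jar, 64 mm wide, 100 mm high, right. Origin at the centre of its underside.
- screwdriver: Bystander, not to be disturbed: screwdriver lying near right. Origin at its middle.
- dish: Bystander, not to be disturbed: clear bowl, 110 mm wide, near left. Origin at the centre of its underside.
- candlestick: Bystander, not to be disturbed: brass candlestick, 92 mm high, far left. Origin at the centre of its underside.
- tape: Bystander, not to be disturbed: brown cardboard ring, 64 mm wide, 24 mm high, far right. Origin at the centre of its underside.

How it is judged:
By the outcome, as a careful person would: the job done as asked, in the order asked, and still so for the second after the job is handed in, with the robot touching nothing.
It also fails if it takes over 72 s, if anything falls off the work surface, if the arm or the gripper's body presses on something with over 40 N, if the wrist force passes 120 N, or if a joint passes its speed limit or range.

### The arm

A 7-joint arm with a two-finger parallel gripper is mounted at the origin on the work surface. World frame = base frame: x ahead of the robot, y to its left, z up, the work surface at z = 0. Lengths are in m, angles in rad, forces in N, time in s.
With the tool pointing down it reaches from about 0.35 to 0.9 m from the base axis. Payload 19.9 kg.
Tool frame: the origin (TCP) lies between the finger pads; the fingertips stand 19 mm ahead of it and the grasp point (between the pads) is the TCP; z points along the fingers, y is the line along which they close (so a half turn about z gives the same grasp; the last joint's range is limited). The gripper opens to 94 mm and grips with 3 to 60 N. Pads are 16 mm wide; open, the fingers measure 119 mm over their backs; the gripper's body (75 mm by 177 mm) begins 78 mm behind the grasp point.
Start: joints at [-1.264, 0.417, -0.01, 1.614, 0.005, 1.111, -0.053], TCP at [0.214, 0.587, 0.224] pointing down, gripper open.
Joint ranges: [-2.81, 2.81], [-0.39, 2.02], [-1.27, 1.25], [0.06, 2.57], [-1.19, 4.33], [0.19, 2], [-2.82, 2.82]. Speed limits (rad/s): [1.89, 1.89, 2.39, 2.39, 3.01, 3.01, 3.01].

### API

Orientations are given as a 3x3 rotation matrix whose columns are the frame's x, y, z axes.
In Python, from rig import robot gives the robot as it stands. Calls block until the motion is done:
- robot.move_ptp(position, orientation): joint-space move of the TCP to a pose.
- robot.move_linear(position, velocity=0.15, frame=None, threshold=None): straight line of the TCP; frame=None keeps the orientation; velocity is the mean speed in m/s. With threshold (N) it stops when the force on the tool has changed by that much, and returns True; else False.
- robot.goto_joints(angles): joint-space move.
- robot.gripper_to(opening): finger opening in m; the grip force is fixed at half the most; returns when the fingers have stopped.
- robot.pause(seconds).
- robot.ik(position, orientation): joint angles nearest the present ones, or None.
- robot.get_state(): the state.
- robot.grab_frame(name): name is "side" or "top"; returns the picture (400x640x3 uint8, red, green, blue); there is no depth.
- robot.camera_info(name): a dict with "fx", "fy", "cx", "cy" (pixels), "rvec" (rotation vector, rad) and "tvec" (3), from world to camera coordinates, as OpenCV has them. Camera axes: x right, y down, z forward; pixel columns grow to the right and rows downward; lengths in m; the calibration is good to about 2 mm. A picture is of the moment at which its call begins. camera_info takes no time and is no camera call.
A pose or a line that the arm cannot do raises robot.PlanningError and nothing moves.
- robot.sign_off(): hands the job in; it is judged then, once.
The state is a dict: "time": time; "qpos": joint angles; "joint_vel": joint speeds; "effort": joint torques, N m; "ee_pos": TCP position; "tool_rot": TCP orientation; "force": force on the tool from outside, world axes, zero at the start; "moment": the same for the moment, N m; "opening": finger opening in m; "grasp_force": force on a finger pad.
Only numpy, scipy, OpenCV 4.12 (cv2) and the standard library are available. Lean on these libraries where they do the work, as an engineer would, in place of code of your own. Each camera call takes 0.05 s, during which the arm holds its last target. There are 200 camera calls.

## Working session

There is one attempt and no reset: what is moved stays moved. The work goes in short steps, each a Python script; the robot and the scene stay as the last script left them, time stands still between calls to the robot, and variables do not carry over. Pictures are saved under pics/ and viewed, at most 12 in all, crops included, and the job is handed in when it is done.

```bash
mkdir -p pics; ls; python3 - <<'E'
from rig import robot
import cv2,numpy as np
for n in("top","side"):
    f=robot.grab_frame(n); cv2.imwrite(f"pics/{n}0.png",f[:,:,::-1]); c=robot.camera_info(n)
    R=cv2.Rodrigues(np.array(c["rvec"],float))[0]; print(n,c, -R.T@np.array(c["tvec"]).ravel())
s=robot.get_state();print(s["time"],s["tool_rot"],s["opening"])
E
```

```text
pics
top {'fx': 422.59362295981055, 'fy': 422.59362295981055, 'cx': 318.6181032363225, 'cy': 194.33107645064965, 'rvec': array([ 2.17407097, -2.12994937,  0.13268355]), 'tvec': array([-0.00475992,  0.52718057,  1.19621532])} [ 0.36915637 -0.0025996   1.25402947]
side {'fx': 400.45730618071576, 'fy': 400.45730618071576, 'cx': 310.7855440880342, 'cy': 203.95663363857517, 'rvec': array([ 2.01983012, -0.87927686,  0.47630854]), 'tvec': array([-0.35598023,  0.2618    ,  0.96339064])} [-0.24109033 -0.70125504  0.7572975 ]
0.1 [[-9.39805289e-01  3.41710332e-01 -2.60632740e-04]
 [ 3.41710416e-01  9.39804750e-01 -1.01171079e-03]
 [-1.00768144e-04 -1.03987208e-03 -9.99999454e-01]] 0.09371123590727894
```

View pics/top0.png

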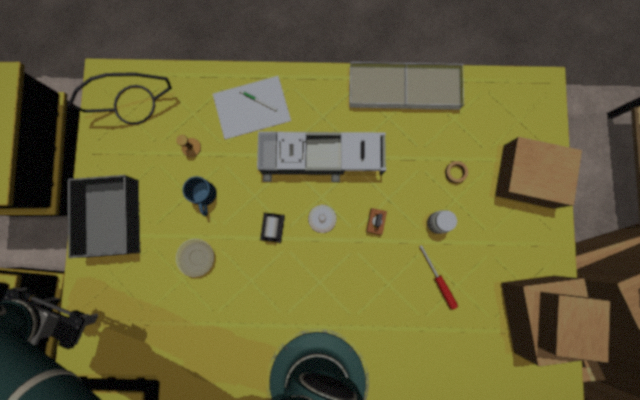

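View pics/side0.png

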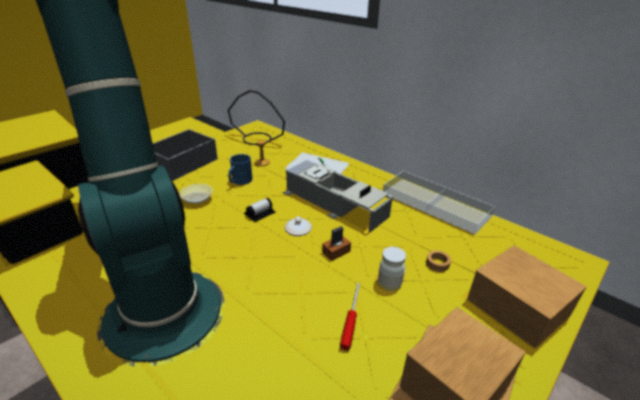

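The top view shows the hatch at cols 260–385, rows 132–175, with its bay end and keeper plate on the left near (291,150) and the outer door with its bar at (363,150). The cradle and carrier are at (272,227), the lid at (322,218) and the key holder at (376,221). Next I'll enlarge this region.

```bash
python3 - <<'E'
import cv2
a=cv2.imread("pics/top0.png")[120:250,245:405]
cv2.imwrite("pics/c1.png",cv2.resize(a,(736,598),interpolation=cv2.INTER_CUBIC))
E
cat > h.py <<'E'
from rig import robot
import cv2,numpy as np
def cam(n):
    c=robot.camera_info(n);K=np.array([[c["fx"],0,c["cx"]],[0,c["fy"],c["cy"]],[0,0,1]])
    return K,cv2.Rodrigues(np.array(c["rvec"],float))[0],np.array(c["tvec"],float).ravel()
def ray(n,u,v,z):
    K,R,t=cam(n);o=-R.T@t;d=R.T@np.linalg.solve(K,[u,v,1.]);return o+d*(z-o[2])/d[2]
def proj(n,p):
    K,R,t=cam(n);q=K@(R@np.asarray(p,float)+t);return q[:2]/q[2]
def Rz(yaw):  # tool down, closing axis (tool y) at angle yaw from world y... y=(−sin,cos)
    c,s=np.cos(yaw),np.sin(yaw);return np.array([[-c,-s,0],[-s,c,0],[0,0,-1.]])
E
```

```text
(no output)
```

View pics/c1.png

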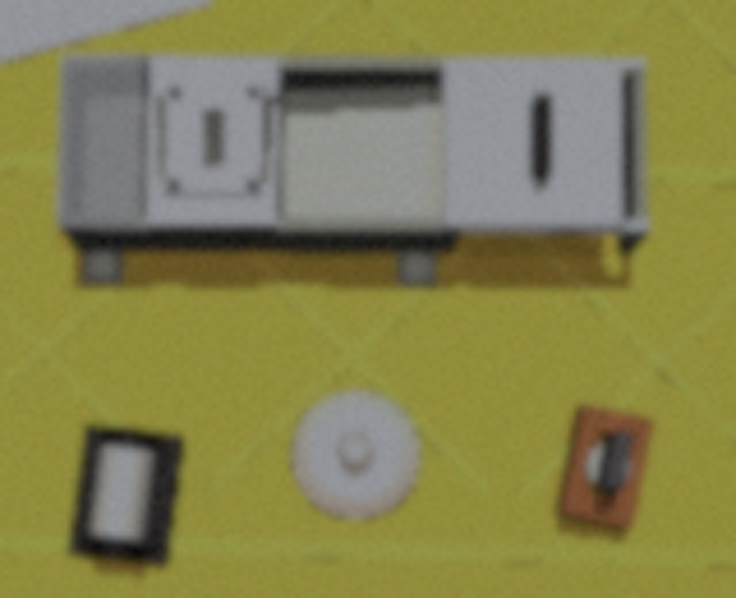

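The enlarged crop shows these parts clearly (crop pixels):
- **Keeper plate:** slot near (213,137).
- **Outer door:** bar near (541,140), and the chamber is open from 282 to 443.
- **Carrier:** near (125,493).
- **Key:** grip near (612,460), in the holder.

Next I'll measure them with masks.

```bash
python3 - <<'E'
from h import *
im=cv2.imread("pics/top0.png");hsv=cv2.cvtColor(im,cv2.COLOR_BGR2HSV);H,S,V=[hsv[:,:,i].astype(int) for i in range(3)]
def blob(m,box,name,z):
    x0,y0,x1,y1=box;k=np.zeros(m.shape,np.uint8);k[y0:y1,x0:x1]=m[y0:y1,x0:x1]
    k=cv2.resize(k*255,None,fx=4,fy=4,interpolation=cv2.INTER_LINEAR);k=(k>127).astype(np.uint8)
    cs=cv2.findContours(k,0,1)[0]
    if not cs: print(name,"none");return
    c=max(cs,key=cv2.contourArea);(u,v),_,_=r=cv2.minAreaRect(c)
    b=(cv2.boxPoints(r)+.5)/4-.5;w=np.array([ray("top",*p,z)[:2] for p in b])
    e=[w[1]-w[0],w[2]-w[1]];e.sort(key=np.linalg.norm)
    l=e[1];print(name,"px",((u+.5)/4-.5,(v+.5)/4-.5),"ctr",w.mean(0).round(4),"size",np.linalg.norm(e[0]).round(4),np.linalg.norm(l).round(4),"long dir deg",np.degrees(np.arctan2(l[1],l[0])).round(1)%180)
blob(V<85,(355,136,371,165),"bar",.106)
print("slot V\n",V[142:160,284:298])
blob((V<115),(286,140,296,158),"slot",.089)
blob((V<80),(255,205,290,250),"cradle",.012)
blob((V>110)&(S<70),(262,212,282,242),"carrier",.040)
blob((H<16)&(S>90),(363,203,390,240),"holder",.034)
blob((V<75)&(S<110),(368,208,386,234),"keygrip",.075)
blob((S<75)&(V>90),(255,125,389,176),"hatch",.082)
E
```

```text
bar px (362.0, 150.0) ctr [ 0.6444 -0.1123] size 0.0077 0.0532 long dir deg 0.4000000000000057
slot V
 [[148 156 153 152 152 152 151 146 151 150 152 153 154 153]
 [154 153 156 154 148 141 136 131 134 143 150 152 154 154]
 [156 156 154 153 143 123 105  98 103 126 143 151 154 154]
 [152 153 153 158 140 115  89  83  92 114 140 151 153 155]
 [156 156 154 154 142 114  87  81  90 114 141 153 156 153]
 [156 155 153 155 142 115  91  83  89 113 141 154 154 155]
 [153 151 151 152 144 115  89  82  93 115 139 150 152 154]
 [155 156 155 152 141 115  92  82  89 117 139 152 155 154]
 [151 154 154 154 143 118  95  85  92 114 140 151 154 153]
 [154 154 153 150 144 118  96  84  92 116 142 154 152 155]
 [155 152 154 155 142 120  96  87  94 116 143 154 154 153]
 [156 155 155 151 143 118  96  90  91 116 141 155 155 155]
 [154 154 154 152 142 117  99  92  99 118 141 149 154 155]
 [154 154 153 152 143 121 109 109 116 134 144 154 156 153]
 [156 153 154 152 145 138 129 133 136 144 151 154 157 156]
 [153 153 154 153 154 150 147 148 151 151 153 154 156 155]
 [148 153 155 155 152 153 156 152 154 157 153 158 154 150]
 [140 149 154 153 154 151 156 153 152 156 154 155 154 150]]
slot px (291.0, 149.5) ctr [0.6459 0.0862] size 0.0134 0.0339 long dir deg 1.5999999999999943
cradle px (272.13995361328125, 227.5199737548828) ctr [0.4292 0.1406] size 0.0637 0.0855 long dir deg 174.0
carrier px (270.8599853515625, 226.47998046875) ctr [0.4307 0.1411] size 0.0304 0.0577 long dir deg 174.0
holder px (376.0384521484375, 221.30767822265625) ctr [ 0.4522 -0.1613] size 0.0447 0.0699 long dir deg 169.1
keygrip px (377.1600036621094, 220.37998962402344) ctr [ 0.4519 -0.159 ] size 0.016 0.0342 long dir deg 172.1
hatch px (321.09808349609375, 150.61349487304688) ctr [0.6464 0.0014] size 0.1134 0.3676 long dir deg 90.6
```

```bash
python3 - <<'E'
from h import *
im=cv2.imread("pics/top0.png")
print("row150",im[150,254:264].max(1),im[150,302:312].max(1),im[150,336:346].max(1),im[150,378:390].max(1))
for n,u,z in(("bayend",258.2,.08),("chamber left",306.0,.08),("door edge",341,.084),("far end",385,.084)):print(n,ray("top",u,150,z))
for p in ((.6444,-.1123,.106),(.4292,.1406,.012),(.452,-.161,.084),(.6459,.0862,.089)): print(proj("side",p).round(1))
# approach check
for p,y in(((.43,.141,.03),-6),((.645,-.02,.06),0),((.645,-.112,.107),0),((.452,-.16,.066),-11),((.646,.086,.12),0),((.646,.086,.12),90),((.646,.086,.12),-90),((.646,.086,.19),90)):
    q=robot.ik(p,Rz(np.radians(y)));print(p,y,None if q is None else np.round(q,2))
E
```

```text
row150 [145 148 144 138 123 116 113 109 112 116] [112 106 126 126 125 136 145 147 150 150] [148 148 148 149 143 145 147 150 154 153] [150 135  98  60  72 101 118 131 140 144 143 147]
bayend [0.64475101 0.18003001 0.08      ]
chamber left [0.6474328  0.04419536 0.08      ]
door edge [ 0.64843993 -0.05499849  0.084     ]
far end [ 0.65089588 -0.17939439  0.084     ]
[364.2 189.4]
[259.  211.2]
[336.1 229.4]
[316.6 172.2]
(0.43, 0.141, 0.03) -6 [-0.55  0.43  0.19  2.17 -0.15  0.55  1.22]
(0.645, -0.02, 0.06) 0 [-0.23  0.66  0.29  1.68 -0.24  0.84  1.74]
(0.645, -0.112, 0.107) 0 [-0.25  0.65  0.54  1.64 -0.39  0.96  2.  ]
(0.452, -0.16, 0.066) -11 [-0.23  0.46  0.61  2.11 -0.41  0.69  2.03]
(0.646, 0.086, 0.12) 0 [-0.36  0.58  0.25  1.64 -0.17  0.94  1.52]
(0.646, 0.086, 0.12) 90 [ 0.52  0.85 -1.09  1.6   0.8   1.19  2.39]
(0.646, 0.086, 0.12) -90 [-0.61  0.65  0.62  1.65 -0.43  0.99  0.16]
(0.646, 0.086, 0.19) 90 [ 0.52  0.75 -1.09  1.55  0.69  1.26  2.47]
```

```bash
cat >> h.py <<'E'
def snap(name,x0,y0,x1,y1,k):
    f=robot.grab_frame(name.split("_")[0]);cv2.imwrite(f"pics/{name}.png",cv2.resize(f[y0:y1,x0:x1,::-1],None,fx=k,fy=k,interpolation=cv2.INTER_CUBIC))
def st(m=""):
    s=robot.get_state();print(m,round(s["time"],2),s["ee_pos"].round(4) if hasattr(s["ee_pos"],"round") else s["ee_pos"],"F",np.round(s["force"],1),"op",round(s["opening"],4),"gf",np.round(s["grasp_force"],1))
E
python3 - <<'E'
from h import *
R=Rz(np.radians(-6))
robot.move_ptp([.430,.141,.16],R)
robot.gripper_to(.065); st("above")
print(robot.move_linear([.430,.141,.031],velocity=.12,threshold=15)); st("down")
robot.gripper_to(.02); st("grip")
robot.move_linear([.430,.141,.20],velocity=.2); st("up")
robot.move_ptp([.645,-.005,.20],Rz(np.radians(.6))); st("over")
snap("side_1",220,110,420,260,4)
E
```

```text
above 2.56 [0.43  0.141 0.16 ] F [ 1.  -0.1 -0.3] op 0.0652 gf 0.0
False
down 3.78 [0.4303 0.1411 0.0315] F [ 0.3 -0.2 -0.6] op 0.0648 gf 0.0
grip 4.36 [0.4301 0.1411 0.0311] F [-0.4  0.2  3. ] op 0.0353 gf 30.0
up 5.35 [0.4294 0.1408 0.199 ] F [ 1.5  0.8 -2.2] op 0.0352 gf 30.0
over 6.37 [ 0.6443 -0.0037  0.1995] F [-0.   0.3 -2.3] op 0.0355 gf 30.0
```

View pics/side_1.png

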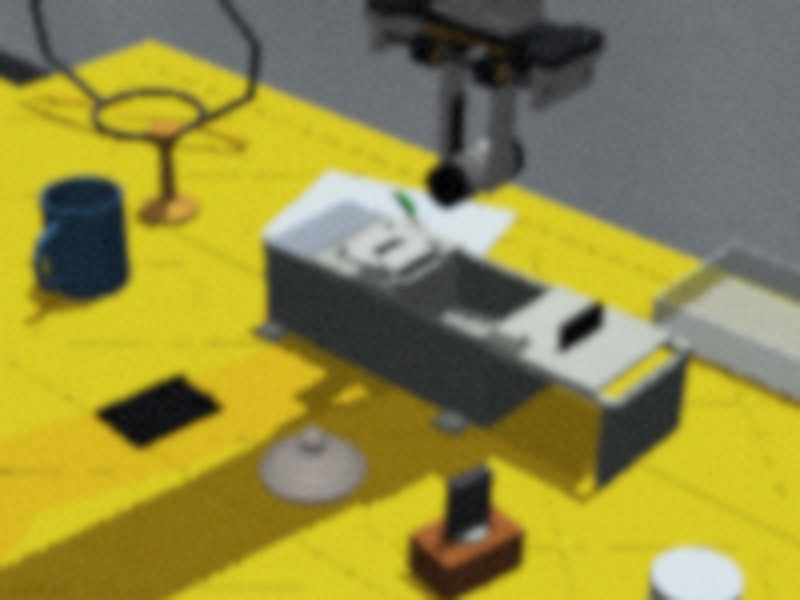

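The side view shows the carrier held level (crop about (475,175)) over the open chamber, with the cradle empty and nothing else moved. Next I'll lay it in and shut the outer door.

```bash
python3 - <<'E'
from h import *
R=Rz(np.radians(.6))
print(robot.move_linear([.6455,-.005,.085],velocity=.15,threshold=10)); st("in")
print(robot.move_linear([.6455,-.005,.054],velocity=.04,threshold=5)); st("floor")
robot.gripper_to(.05); st("rel")
robot.move_linear([.6455,-.005,.15],velocity=.2)
robot.move_ptp([.645,-.112,.15],R)
snap("top_1",245,110,405,230,5)
print(robot.move_linear([.645,-.112,.108],velocity=.1,threshold=10)); st("bar")
robot.gripper_to(.003); st("gripbar")
E
```

```text
False
in 7.33 [ 0.646 -0.005  0.086] F [ 0.2 -0.  -1.7] op 0.0356 gf 30.0
True
floor 8.0 [ 0.6452 -0.0047  0.0566] F [0.9 0.8 3.6] op 0.0355 gf 30.0
rel 8.46 [ 0.6447 -0.0049  0.0564] F [ 0.2  0.  -0.1] op 0.0499 gf 0.1
False
bar 10.2 [ 0.6451 -0.1118  0.1081] F [ 0.7 -0.9  0.5] op 0.0502 gf 0.0
gripbar 10.9 [ 0.645  -0.1121  0.1081] F [-0.4 -1.2  2. ] op 0.0095 gf 30.0
```

View pics/top_1.png

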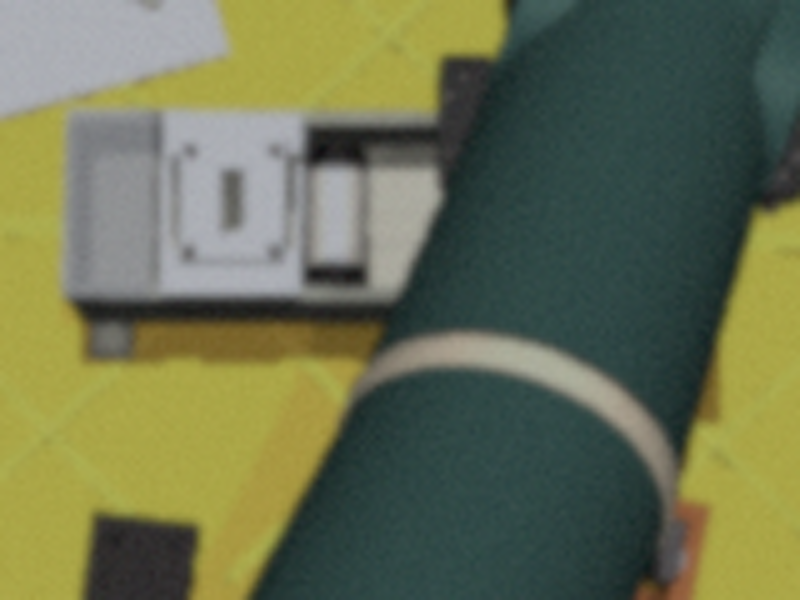

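The picture shows the carrier lying straight across at the inner door (crop (337,215)). The bar is now gripped, so next I'll slide the outer door shut.

```bash
python3 - <<'E'
from h import *
print(robot.move_linear([.644,.004,.108],velocity=.08,threshold=14)); st("shut")
robot.gripper_to(.04); st("rel")
robot.move_linear([.644,robot.get_state()["ee_pos"][1],.17],velocity=.2)
robot.move_ptp([.452,-.160,.16],Rz(np.radians(-11))); st()
snap("top_2",245,110,405,230,5); snap("side_2",280,140,400,260,5)
E
```

```text
True
shut 12.03 [ 0.6437 -0.0126  0.1081] F [ 0.  -3.4  5.4] op 0.0095 gf 30.0
rel 12.68 [ 0.6436 -0.014   0.1078] F [ 0.1  0.8 -0.7] op 0.0401 gf 0.0
 14.1 [ 0.4532 -0.1593  0.1601] F [0.6 0.4 0. ] op 0.0403 gf 0.0
```

View pics/top_2.png

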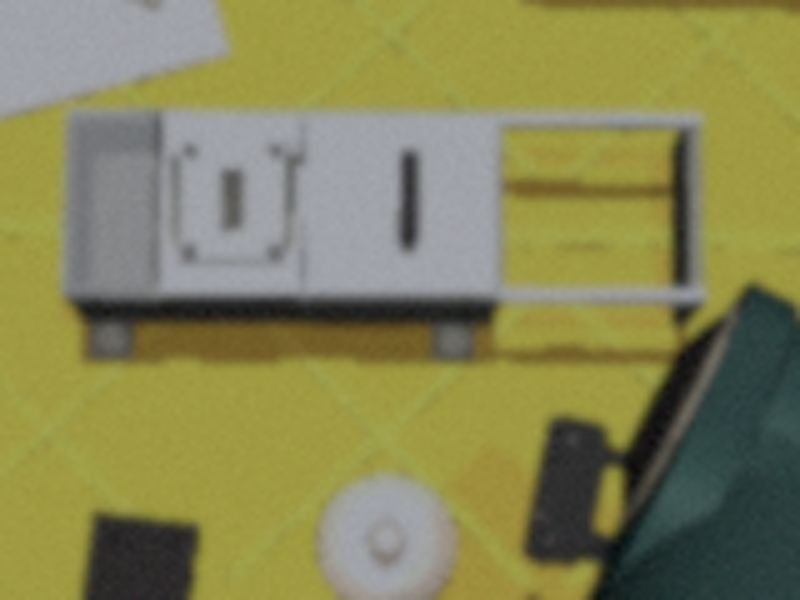

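View pics/side_2.png

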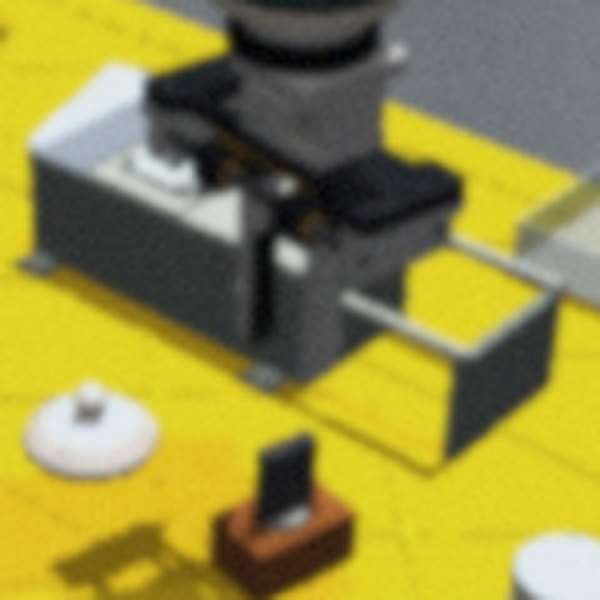

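Both views show the cover flush against the bracket, with the bar at about crop (409,200). The key stands upright in the holder at side crop (287,470). The arm sprang back about 1 mm on release, so I'll give the door a short confirming push, then pick up the key.

```bash
python3 - <<'E'
from h import *
R=Rz(np.radians(.6))
robot.move_ptp([.644,-.048,.15],R); robot.gripper_to(0.0)
robot.move_linear([.644,-.048,.110],velocity=.12,threshold=10)
print(robot.move_linear([.644,-.015,.110],velocity=.04,threshold=12)); st("push")
robot.move_linear([.644,-.05,.112],velocity=.15)
robot.move_linear([.644,-.05,.16],velocity=.2)
robot.gripper_to(.04)
robot.move_ptp([.452,-.160,.15],Rz(np.radians(-11)))
print(robot.move_linear([.452,-.160,.067],velocity=.12,threshold=8)); st("key")
robot.gripper_to(.005); st("grip")
s=robot.get_state();print(s["moment"])
robot.move_linear([.452,-.160,.18],velocity=.15); st("up"); print(robot.get_state()["moment"])
robot.move_ptp([.646,.086,.20],R); st("over")
snap("side_3",260,80,380,200,5)
E
```

```text
True
push 16.86 [ 0.644  -0.0298  0.1101] F [ 1.1 -4.6  2.9] op 0.0006 gf 2.5
False
key 20.04 [ 0.4524 -0.1601  0.0674] F [-0.7  0.4 -0.2] op 0.04 gf 0.0
grip 20.59 [ 0.4522 -0.1601  0.0672] F [-1.6 -0.   6.6] op 0.012 gf 30.0
[0.07928707 0.23157233 0.04612394]
up 21.49 [ 0.4516 -0.1598  0.1792] F [-0.3  0.  -1.4] op 0.0123 gf 30.0
[0.00742569 0.01595222 0.02119686]
over 22.69 [0.6457 0.084  0.2   ] F [-0.8 -0.6 -0.7] op 0.0118 gf 30.0
```

View pics/side_3.png

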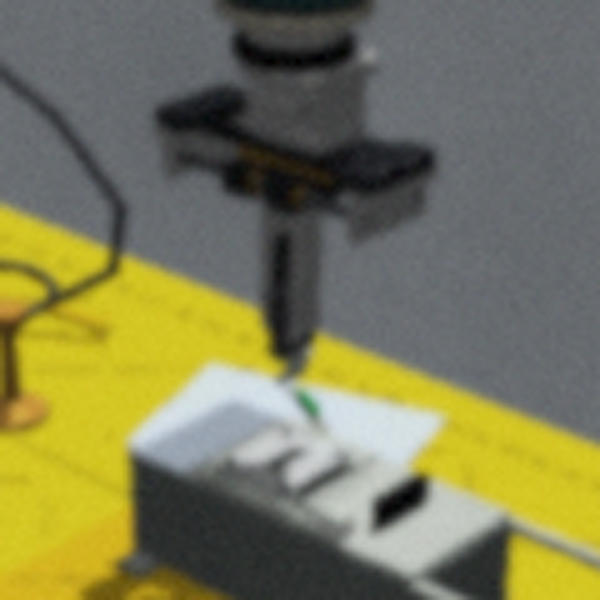

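The side view shows the key upright in the fingers (foot at about crop (290,375)) above the keeper slot. Next I'll feel for the slot.

```bash
python3 - <<'E'
from h import *
x0,y0=.646,.0862
robot.move_linear([x0,y0,.146],velocity=.15)
for dx,dy in [(0,0),(0,.002),(0,-.002),(0,.004),(0,-.004),(.003,0),(-.003,0),(0,.006),(0,-.006)]:
    if (dx,dy)!=(0,0): robot.move_linear([x0+dx,y0+dy,.145],velocity=.06)
    hit=robot.move_linear([x0+dx,y0+dy,.1235],velocity=.03,threshold=4); z=robot.get_state()["ee_pos"][2]
    st(f"{dx} {dy} {hit}")
    if z<.130: print("IN");break
E
```

```text
0 0 False 24.15 [0.6461 0.0862 0.1237] F [ 0.3 -0.9 -0.7] op 0.0118 gf 30.0
IN
```

```bash
python3 - <<'E'
from h import *
p=[.646,.0862,.1237]
for a in range(1,7):
    robot.move_ptp(p,Rz(np.radians(.6-15*a)))
st("turned");print(robot.get_state()["moment"])
z=robot.move_linear([.646,.0862,.136],velocity=.03,threshold=None); st("lift test")
E
```

```text
turned 26.18 [0.6462 0.0874 0.1238] F [0.6 8.2 2.5] op 0.0118 gf 30.0
[ 2.0324672  -0.23700622  0.00251366]
lift test 26.74 [0.6456 0.0874 0.1356] F [-0.3  8.  -3.2] op 0.0121 gf 30.0
```

The key catches: Fz shows the door's weight. A sideways 8 N means the key sits slightly off centre in the grip, so I'll ease y by 3 mm and lift.

```bash
python3 - <<'E'
from h import *
robot.move_linear([.646,.0892,.136],velocity=.05); st("eased")
print(robot.move_linear([.646,.0892,.186],velocity=.06,threshold=25)); st("lifted")
robot.pause(1.5); st()
snap("side_4",240,60,400,180,5)
E
```

```text
eased 26.99 [0.6457 0.0891 0.1357] F [-0.   2.  -5.1] op 0.0115 gf 30.0
False
lifted 27.98 [0.6462 0.089  0.1859] F [-0.6 -1.4 -2.7] op 0.0118 gf 30.0
 29.48 [0.646  0.0892 0.186 ] F [ 1.7 -1.3 -4.3] op 0.0122 gf 30.0
```

View pics/side_4.png

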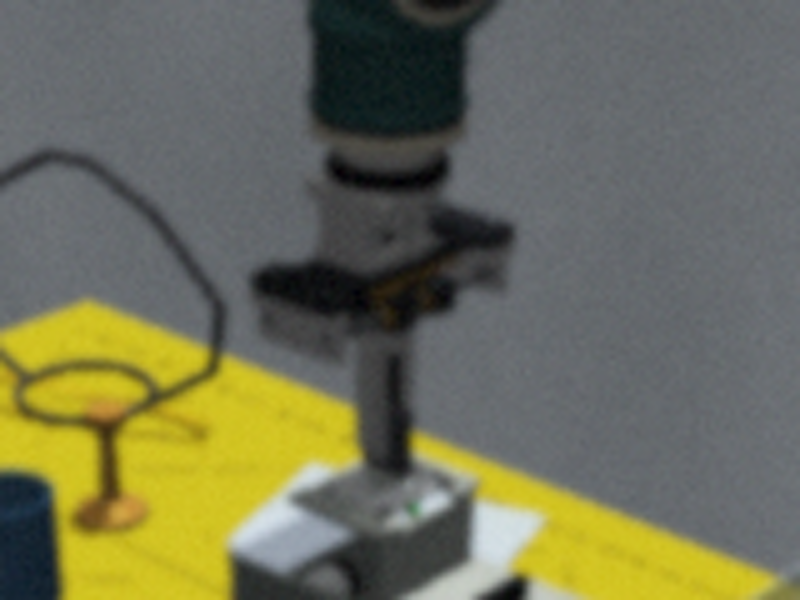

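The picture shows the door raised about 58 mm and a round end at crop (325,580), px (305,176), which looks like the carrier beyond the gate. I'll check this from the top.

```bash
python3 - <<'E'
from h import *
for y in (.03,.10,.14,.158): print(y,proj("side",(.606,y,.034)).round(1))
a=cv2.imread("pics/top_2.png")
snap("top_3",235,115,395,185,5)
E
```

```text
0.03 [320.9 196.7]
0.1 [305.6 189.1]
0.14 [297.2 184.9]
0.158 [293.6 183.1]
```

View pics/top_3.png

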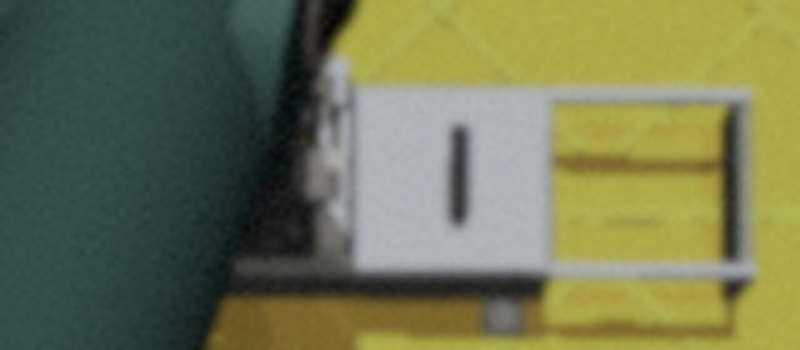

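```bash
python3 - <<'E'
from h import *
for z in (.03,.04,.05,.06,.08): print(z,ray("side",305,176,z).round(3))
print(proj("side",(.59,.12,.08)),proj("side",(.645,.03,.044)),proj("side",(.645,.10,.035)),proj("side",(.645,.158,.035)))
E
```

```text
0.03 [0.675 0.168 0.03 ]
0.04 [0.662 0.156 0.04 ]
0.05 [0.649 0.144 0.05 ]
0.06 [0.637 0.132 0.06 ]
0.08 [0.612 0.108 0.08 ]
[297.98988984 177.11618426] [328.62891715 189.63202145] [313.28554542 184.53375395] [301.27714875 178.74384712]
```

The sight line meets the carrier at y of about 0.156, z 0.04, which is against the bay's far end, so it is in the bay. Next I'll lower the door and let go.

```bash
python3 - <<'E'
from h import *
print(robot.move_linear([.646,.0892,.135],velocity=.07,threshold=12)); st("low")
print(robot.move_linear([.646,.0892,.1215],velocity=.03,threshold=6)); st("shut")
robot.gripper_to(.035); st("rel")
robot.move_linear([.646,.0892,.20],velocity=.12); st()
robot.move_ptp([.40,.30,.30],Rz(np.radians(-20)));
robot.pause(.5); st()
snap("top_4",235,115,395,235,5);snap("side_5",220,110,420,260,4)
E
```

```text
False
low 30.45 [0.6457 0.0893 0.135 ] F [-2.3  1.6 -4.1] op 0.0118 gf 30.0
True
shut 30.9 [0.6463 0.0891 0.1222] F [-0.3  0.2  7.6] op 0.0119 gf 30.0
rel 31.47 [0.6455 0.0893 0.1215] F [-0.1 -1.1 -0.3] op 0.0348 gf 0.0
 32.27 [0.6456 0.0894 0.1993] F [ 0.1 -1.2 -1.9] op 0.0351 gf 0.0
 34.05 [0.4001 0.2999 0.3   ] F [ 0.3 -0.2 -0.7] op 0.0349 gf 0.0
```

View pics/top_4.png

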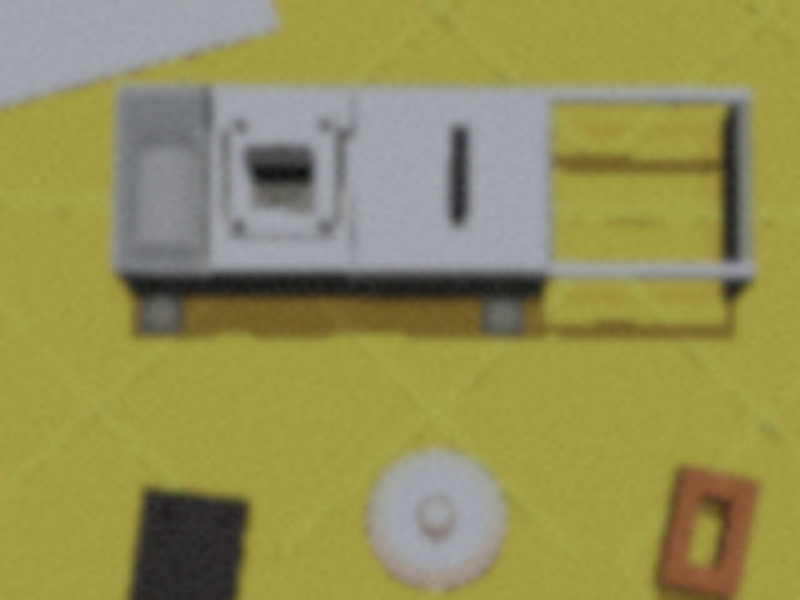

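The carrier is visible under the window at crop (165,190) and the key stands turned at (282,170). Both doors are shut and the lid has not moved.

```bash
python3 -c "
from rig import robot
print(robot.sign_off())"
```

```text
the job is handed in; nothing more can be done
None
```

The job is done and handed in at about 34 s of the 72 s allowed: the carrier is in the receiving bay, both doors are shut, the key is left turned in its slot, and I saw nothing else disturbed, though the last picture I viewed covered only the hatch, cradle, lid and holder.

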